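Hold a spring clip open over the record card

TASK

Squeeze the spring clip open where it is parked on the metal fin and only then lift it off, carry it to the taller of the two upright record cards, and hold it there gaping over the middle of the card's top edge, one jaw on each side with the jaw ends about 15 mm below the edge and the clip touching the card nowhere, so that a colleague can slip a label in. Squeeze the handles gently (no harder than 30 N on either one), do not bump the card, leave everything else where it is, and finish still holding the clip open there.

Things in the scene. Friction and masses are not known exactly. Their poses are not given: they have to be found in the camera images.
- clip_mid (a point): Spring clip (big white plastic peg clip, 60 g, 30 mm wide) parked jaws down on the fin. This point: middle of its 9 mm thick hinge pin. z up to the handles, x across the jaws (squeeze direction), y along the pin. Jaws reach 35 mm below, ending in lips 6 mm tall; from lips up to the pin is free space. The frame is fixed to the -x arm and tilts with it.
- clip_handles (a point): Point midway between the clip's two handle ends, 40 mm above clip_mid, axes as clip_mid. The handles flare from the hinge up to rolled edges: bars 7 mm thick, 30 mm long along y, centred 22 mm to either side (x) of this point, so 51 mm over the outside. Squeeze these two rolled edges together along x.
- clip_arm (a joint): Angle between the clip's arms (rad): 0 as parked (lips parallel, 4 mm apart), -0.11 shut, 0.5 at its stop. Squeezed evenly, each arm turns by half of it: at 0.4 the rolled edges measure 34 mm over the outside and the lips are 18 mm apart. The spring takes about 6 N on each handle at 0 and 10 N at 0.4.
- tip_a (a point): Lower inner end of the lip of the clip's -x jaw, at mid width.
- tip_b (a point): Lower inner end of the lip of the clip's +x jaw, at mid width.
- park_top (a point): Middle of the top edge of the parking fin, an upright aluminium sheet 4 mm thick (x) and 80 mm long (y) on a grey base 70 x 110 x 18 mm; top edge 85 mm above the table. Fixed. The clip starts with its hinge 12 mm above the edge, up to 12 mm off the middle along y.
- card_top (a point): Middle of the top edge of the taller record card: a stiff white card 3 mm thick (x) and 100 mm wide (y), upright in a grey base 70 x 110 mm, top edge 150 mm above the table. Fixed. z up.
- card: The taller record card itself; the origin lies on the table under its middle, axes as card_top.
- clip: The spring clip with both arms; origin and axes as clip_mid.
- shortstand: Fixed grey base with the shorter record card (100 mm wide, top edge 100 mm above the table); not part of the job. Origin on the table under its middle.
- jar: Small amber jar, 40 mm across, 55 mm tall; loose; origin under its middle.
- slidebox: Blue slide box 85 x 36 x 30 mm; loose; origin under its middle.
- petri: Clear round dish 60 mm across, 15 mm tall; loose; origin under its middle.
- tube: Capped sample tube lying on a small foot, 105 mm long, 33 mm tall; loose; origin under its middle.
- beaker: Glass beaker 64 mm across, 85 mm tall; loose; origin under its middle.
- reagent: White reagent bottle 52 mm across, 100 mm tall; loose; origin under its middle.
- block: Aluminium heating block 50 x 50 x 40 mm; loose; origin under its middle.
Mind the look-alikes: they are no part of the job. What is shaped like the part that bears card_top but green or orange is not meant.

How it is judged (in metres and radians):
On the way, in this order (a step that is already met when the one before it is completed fails the run):
1. the clip is squeezed open while its jaws are still around the fin (value of joint clip_arm above 0.12 rad and z of each of tip_a, tip_b in the frame of park_top below -0.008 m and horizontal distance between clip_mid and park_top below 0.03 m), for 0.2 s.
2. the clip is lifted clear of the fin, still squeezed open (value of joint clip_arm above 0.12 rad and z of each of tip_a, tip_b in the frame of park_top above 0.006 m), for 0.1 s.
At the end, for the whole second after the job is handed in: The fingers hold the clip squeezed open (arm angle above 0.2, lips at least 11 mm apart), one lip on each side of the taller card and clear of it, lip ends 7 to 25 mm below its top edge and within 20 mm of its middle, no contact between clip and card, clip at rest (value of joint clip_arm above 0.2 rad and ((x of tip_a in the frame of card_top below -0.0025 m and x of tip_b in the frame of card_top above 0.0025 m) or (x of tip_a in the frame of card_top above 0.0025 m and x of tip_b in the frame of card_top below -0.0025 m)) and z of tip_a in the frame of card_top between -0.025 and -0.007 m and z of tip_b in the frame of card_top between -0.025 and -0.007 m and y of tip_a in the frame of card_top between -0.02 and 0.02 m and y of tip_b in the frame of card_top between -0.02 and 0.02 m and contact force between clip and card below 0.2 N and contact force between clip and the fingers above 3 N and linear speed of clip below 0.03 m/s); the arm keeps its last pose, push and grip.
It fails at once if the handles are squeezed with more than 30 N each (contact force between clip and the fingers above 60 N).
It fails at once if the taller card is pushed with more than 6 N (contact force between card and anything else above 6 N).
It fails at once if the short card or its base is pushed (contact force between shortstand and anything else above 6 N).
It fails at once if a loose bystander is moved by more than 25 mm (distance of any of jar, slidebox, petri, tube, beaker, reagent, block from where it was at the start of the episode above 0.025 m).
It also fails if it takes over 48 s, if anything falls off the work surface, if the arm or the gripper's body presses on something with over 40 N, if the wrist force passes 120 N, or if a joint passes its speed limit or range.

ROBOT

A 7-joint arm with a two-finger parallel gripper is mounted at the origin on the work surface. World frame = base frame: x ahead of the robot, y to its left, z up, the work surface at z = 0. Lengths are in mm, angles in degrees, forces in N, time in s.
With the tool pointing down it reaches from about 425 to 975 mm from the base axis. Payload 16.7 kg.
Tool frame: the origin (TCP) lies between the finger pads; the fingertips stand 19 mm ahead of it and the grasp point (between the pads) is the TCP (arm.finger_overhang is the distance from the TCP to the fingertips, in mm); z points along the fingers, y is the line along which they close (so a half turn about z gives the same grasp; the last joint's range is limited). The gripper opens to 85 mm and grips with 20 to 120 N. Pads are 22 mm wide; open, the fingers measure 114 mm over their backs; the gripper's body (76 mm by 85 mm) begins 54 mm behind the grasp point. The pads swing forward as they close: fully open they stand 13 mm farther back than shut.
Start: joints at [68.325, 24.414, 4.234, 92.017, -1.954, 63.644, -3.845], TCP at [153.066, -657.38, 250.302] pointing down, gripper open.
Joint ranges: [-163.25, 163.25], [-28.42, 122.38], [-70.27, 78.77], [12.13, 141.07], [-58.53, 238.53], [9.26, 117.41], [-156.51, 156.51]. Speed limits (degrees/s): [108.29, 108.29, 136.94, 136.94, 172.46, 172.46, 172.46].

INTERFACE

Orientations are given as a 3x3 rotation matrix whose columns are the frame's x, y, z axes.
In Python, from rig import arm, jaws, kinematics, read_camera, order gives the robot as it stands. The module is installed in compiled form; this text tells all that it offers. Calls block until the motion is done:
- arm.goto(position, orientation): joint-space move of the TCP to a pose.
- arm.line_to(position, feed=150, orientation=None, threshold=None): straight line of the TCP; orientation=None keeps the orientation; feed is the mean speed in mm/s. With threshold (N) it stops when the force on the tool has changed by that much, and returns True; else False.
- arm.move_joints(angles): joint-space move.
- jaws.let_go() and jaws.gripper_close(newtons=None): open the fingers fully, or close them until they stop; newtons is the grip in N (None keeps the last).
- arm.wait(seconds).
- kinematics.inverse_kinematics(position, orientation): joint angles nearest the present ones, or None.
- arm.state(): the state.
- read_camera(name): name is "side" or "top" or "wrist"; returns a dict with "image" (480x640x3 uint8, red, green, blue), "camera_matrix" (3x3 intrinsics, pixels), "world_from_camera" (4x4, takes a point from camera to world coordinates). Camera axes: x right, y up, looking along -z (the intrinsics and any distortion apply to the point x, -y, -z); pixel columns grow to the right and rows downward; lengths in mm; the calibration is good to about 2 mm. A picture is of the moment at which its call begins. There is no depth.
A pose or a line that the arm cannot do raises arm.PlanningError and nothing moves.
- order.close_job(): hands the job in; it is judged then, once.
The state is a dict: "t": time; "joint_pos": joint angles; "qd": joint speeds; "effort": joint torques, N m; "position": TCP position; "tcp_rot": TCP orientation; "wrist_force": force on the tool from outside, world axes, zero at the start; "ft_torque": the same for the moment, N m; "width": finger opening in mm; "gripper_force": force on a finger pad.
Only numpy, scipy, OpenCV 4.12 (cv2) and the standard library are available. Lean on these libraries where they do the work, as an engineer would, in place of code of your own. Each camera call takes 0.05 s, during which the arm holds its last target. There are 200 camera calls.

## Working session

There is one attempt and no reset: what is moved stays moved. The work goes in short steps, each a Python script; the robot and the scene stay as the last script left them, time stands still between calls to the robot, and variables do not carry over. Pictures are saved under pics/ and viewed, at most 10 in all, crops included, and the job is handed in when it is done.

```bash
mkdir -p pics; python3 - <<'E'
from rig import arm, jaws, kinematics, read_camera, order
import cv2, numpy as np
for n in ("top","side"):
    c=read_camera(n); cv2.imwrite(f"pics/{n}0.png",c["image"][:,:,::-1])
    print(n,c["camera_matrix"].round(1).tolist(),c["world_from_camera"].round(3).tolist(),[k for k in c])
s=arm.state(); print(s["t"],s["width"],s["tcp_rot"].round(3) if hasattr(s["tcp_rot"],'round') else s["tcp_rot"])
E
```

```text
top [[504.9, 0.0, 320.9], [0.0, 504.9, 230.0], [0.0, 0.0, 1.0]] [[-0.023, 0.983, -0.181, 376.688], [-1.0, -0.025, -0.008, -68.749], [-0.012, 0.181, 0.983, 1059.559], [0.0, 0.0, 0.0, 1.0]] ['image', 'camera_matrix', 'world_from_camera']
side [[546.4, 0.0, 309.3], [0.0, 546.4, 244.7], [0.0, 0.0, 1.0]] [[-0.943, 0.216, -0.253, 260.005], [-0.332, -0.613, 0.716, 660.112], [-0.0, 0.76, 0.65, 777.902], [0.0, 0.0, 0.0, 1.0]] ['image', 'camera_matrix', 'world_from_camera']
0.1 85.47609598284589 [[ 0.974  0.227 -0.   ]
 [ 0.227 -0.974  0.001]
 [-0.    -0.001 -1.   ]]
```

View pics/top0.png

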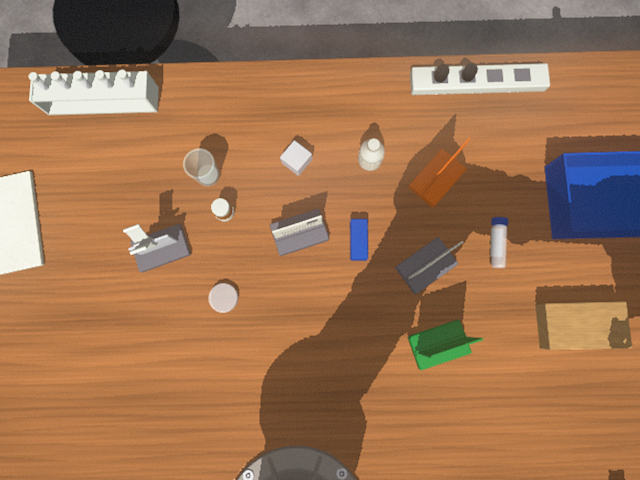

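View pics/side0.png

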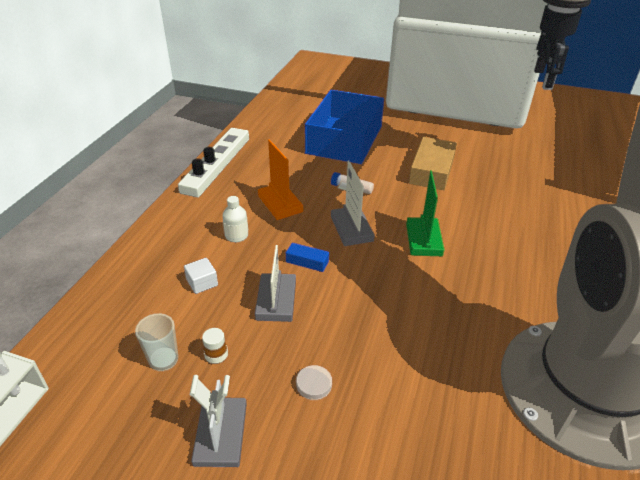

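The top view shows the clip on its fin at about (140,238), the tall white card's top edge from about (465,242) to (413,277), and the short card at (300,225). In the side view the clip is at (210,390) and the tall card at (355,195), with green and orange decoys on either side of that card.

```bash
cat > h.py <<'E'
from rig import arm, jaws, kinematics, read_camera, order
import cv2, numpy as np
def ray(c,uv):
    K=np.array(c["camera_matrix"]);T=np.array(c["world_from_camera"])
    a=np.linalg.solve(K,[uv[0],uv[1],1.]); d=T[:3,:3]@[a[0],-a[1],-a[2]]
    return T[:3,3],d
def onz(c,uv,z):
    o,d=ray(c,uv); return o+d*(z-o[2])/d[2]
def proj(c,p):
    K=np.array(c["camera_matrix"]);T=np.array(c["world_from_camera"])
    q=T[:3,:3].T@(np.array(p)-T[:3,3]); q=K@[q[0],-q[1],-q[2]]; return q[:2]/q[2]
def tri(c1,u1,c2,u2):
    (o1,d1),(o2,d2)=ray(c1,u1),ray(c2,u2)
    s=np.linalg.lstsq(np.c_[d1,-d2],o2-o1,rcond=None)[0]; a,b=o1+s[0]*d1,o2+s[1]*d2
    return (a+b)/2,np.linalg.norm(a-b)
def down(yaw):  # tool y (closing) along world angle yaw, z down
    y=np.array([np.cos(yaw),np.sin(yaw),0]);z=np.array([0,0,-1.]);return np.c_[np.cross(y,z),y,z]
def save(c,n): cv2.imwrite(f"pics/{n}.png",c["image"][:,:,::-1])
E
python3 - <<'E'
from h import *
t=read_camera("top"); s=read_camera("side"); w=read_camera("wrist")
save(t,"t1")
print("clip",onz(t,(140,238),125),"base",onz(t,(139,271),18),onz(t,(190,252),18))
print("card",onz(t,(465,242),150),onz(t,(413,277),150))
st=arm.state();R=np.array(st["tcp_rot"]);T=w["world_from_camera"]
print("wrist in tool",R.T@(T[:3,3]-np.array(st["position"])),(R.T@T[:3,:3]).round(3),w["camera_matrix"])
a=cv2.resize(t["image"][205:285,110:210],None,fx=4,fy=4,interpolation=cv2.INTER_CUBIC)
b=cv2.resize(t["image"][225:305,380:480],None,fx=4,fy=4,interpolation=cv2.INTER_CUBIC)
cv2.imwrite("pics/z1.png",np.hstack([a,b])[:,:,::-1])
E
```

```text
clip [542.20622563 279.60843825 125.        ] base [491.67375605 318.65209454  18.        ] [528.86913669 213.45270243  18.        ]
card [ 515.56714428 -323.11893119  150.        ] [ 454.31310856 -225.27660392  150.        ]
wrist in tool [  66.18333223    0.64236924 -123.14490411] [[ 0.     0.965  0.262]
 [ 1.    -0.    -0.001]
 [-0.001  0.262 -0.965]] [[374.25757301   0.         313.67632969]
 [  0.         374.25757301 238.58935935]
 [  0.           0.           1.        ]]
```

View pics/z1.png

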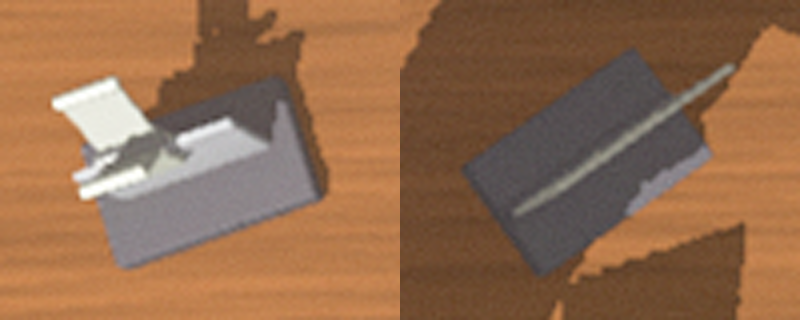

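The left crop shows the clip's rolled edges, with mids at top-image pixels (131,228) and (137.5,251). The right crop shows the card's top edge from (408.8,278.3) to (463.8,241.5).

```bash
python3 - <<'E'
from h import *
t=read_camera("top")
b=[onz(t,p,18) for p in ((140.75,272),(191.25,254),(180,224.5))]
h=[onz(t,p,138) for p in ((131,228),(137.5,250.7))]
e=[onz(t,p,150) for p in ((408.75,278.25),(463.75,241.5))]
d=b[1]-b[0];print("base mid",(b[0]+b[2])/2,np.hypot(*d[:2]),np.degrees(np.arctan2(d[1],d[0])))
print("handles",h,(h[0]+h[1])/2); d=e[1]-e[0]
print("card",e,(e[0]+e[1])/2,np.hypot(*d[:2]),np.degrees(np.arctan2(d[1],d[0])))
m=(h[0]+h[1])/2; cm=(e[0]+e[1])/2
for k in (0,180):
    for p,y in ((m+[0,0,130],19.5),(m,19.5),(cm+[0,0,130],32),(cm+[0,0,60],32)):
        q=kinematics.inverse_kinematics(list(p),down(np.radians(y+k)).tolist()); print(k,None if q is None else np.round(q,0))
E
```

```text
base mid [538.72308633 275.46389165  18.        ] 109.93185453084024 -71.38624165152494
handles [array([559.26639326, 292.4191862 , 138.        ]), array([516.16703224, 278.40337113, 138.        ])] [537.71671275 285.41127866 138.        ]
card [array([ 452.25417291, -217.53477245,  150.        ]), array([ 516.54229693, -320.92342961,  150.        ])] [ 484.39823492 -269.22910103  150.        ] 121.74636470338054 -58.12622868744399
0 [  9.  27. -57.  97.  24.  69. -35.]
0 [  5.  35. -52. 104.  32.  57. -41.]
0 [ 45.  14. -27. 104.   7.  64.  48.]
0 [ 45.  18. -27. 109.  10.  56.  46.]
180 [ 10.  28. -59.  97.  25.  70. 144.]
180 [  9.  38. -59. 104.  37.  60. 135.]
180 [  23.   12.   -1.  106.    0.   63. -126.]
180 [  21.   16.    1.  110.   -0.   54. -125.]
```

```bash
python3 - <<'E'
from h import *
arm.goto([537,285,270],down(np.radians(18.6)).tolist())
w=read_camera("wrist"); save(w,"w1"); s=arm.state(); print(s["t"],np.round(s["position"],1),proj(w,[537.7,285.4,138]),proj(w,[538.7,275.5,85]))
E
```

```text
3.8917 [537.3 284.4 269.9] [314.80419009 231.94394875] [312.10695386 227.73819446]
```

View pics/w1.png

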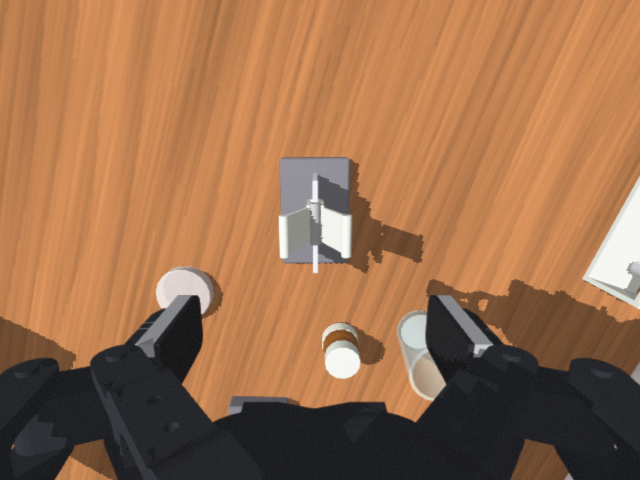

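The wrist view shows the rolled edges at columns 283.5 and 347, rows 215–258. The fin lies vertical at column 315 (rows 175–272), so the yaw is right and the clip is centred between the fingers.

```bash
python3 - <<'E'
from h import *
w=read_camera("wrist")
m=onz(w,(315.2,236.5),138); print("handles",m,"width",np.linalg.norm(onz(w,(280,236),138)-onz(w,(351,236),138)),"fin",onz(w,(315.3,175),85),onz(w,(315.3,272),85))
m[:2]=(m[:2]+[537.7,285.4])/2 if np.hypot(*(m[:2]-[537.7,285.4]))<8 else m[:2]; print(m)
R=down(np.radians(18.6)).tolist()
arm.line_to([m[0],m[1],180],150,R); r=arm.line_to([m[0],m[1],135],60,threshold=8); print("hit",r)
jaws.gripper_close(20); s=arm.state(); print(s["t"],s["width"],s["gripper_force"],np.round(s["wrist_force"],1),np.round(s["position"],1))
arm.wait(0.5); save(read_camera("wrist"),"w2"); save(read_camera("side"),"s2")
a=cv2.imread("pics/w2.png");b=cv2.imread("pics/s2.png")[320:480,140:300]
cv2.imwrite("pics/c2.png",np.hstack([a[120:440,100:500],cv2.resize(b,(320,320))]))
s=arm.state();print(s["width"],s["gripper_force"])
E
```

```text
handles [538.96666493 282.44557228 138.        ] width 50.05500456947065 fin [527.09136088 318.35967298  85.        ] [553.91092979 238.76310456  85.        ]
[538.33333247 283.92278614 138.        ]
hit False
6.1417 28.575071485413574 21.318287551403046 [-0.1 -0.7  5.2] [538.5 284.  135.3]
28.579728808115572 21.39106661081314
```

View pics/c2.png

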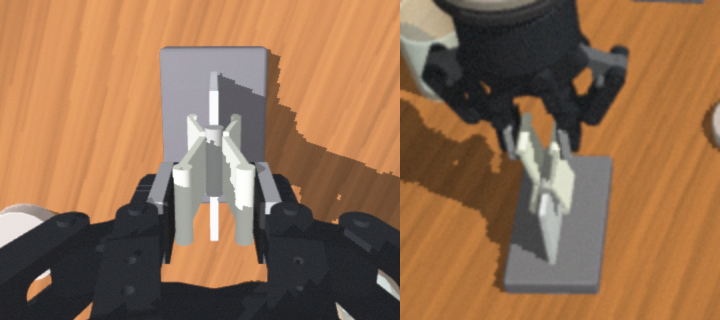

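The clip is gripped at both rolled edges with its jaws wide open around the fin, and the side view agrees. I'll lift it now, then carry it high to a viewpoint near the card.

```bash
python3 - <<'E'
from h import *
s=arm.state(); p=np.array(s["position"])
arm.line_to(list(p+[0,0,30]),40); arm.wait(.2); arm.line_to(list(p+[0,0,165]),150)
s=arm.state(); print(s["t"],s["width"],s["gripper_force"])
R=down(np.radians(32)).tolist()
arm.goto([490,-278.5,300],R)
s=arm.state(); print(s["t"],s["width"],s["gripper_force"],np.round(s["position"],1))
w=read_camera("wrist"); save(w,"w3"); print(proj(w,[490,-278.5,150]))
E
```

```text
8.9 28.467426969537186 20.866549909114838
10.9333 28.352822107243963 20.867276787757874 [ 490.5 -277.5  300.1]
[312.79052503 227.99249131]
```

View pics/w3.png

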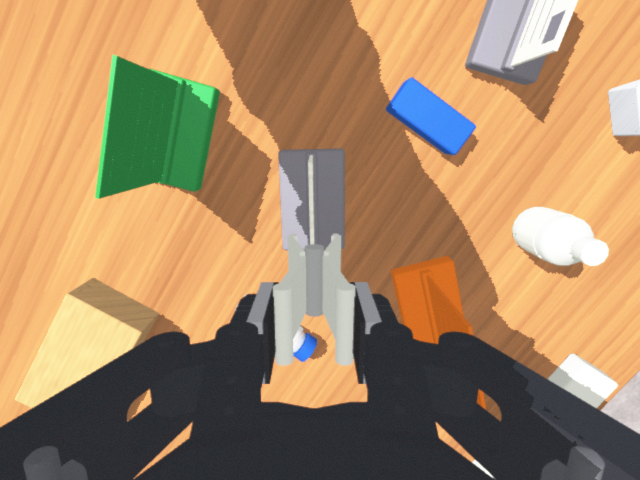

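The card runs from (311,153) downward along column ~312, and its far end is hidden behind the held clip. I'll back off along the card to see both ends.

```bash
python3 - <<'E'
from h import *
R=down(np.radians(32)); p=np.array([490,-278.5,300])-60*R[:,0]
arm.line_to(list(p),150,R.tolist())
w=read_camera("wrist"); save(w,"w4"); np.savez("w4.npz",K=w["camera_matrix"],T=w["world_from_camera"])
print(arm.state()["t"]); cv2.imwrite("pics/c4.png",cv2.resize(w["image"][50:250,250:390,::-1],None,fx=3,fy=3,interpolation=cv2.INTER_CUBIC))
E
```

```text
11.5833
```

View pics/c4.png

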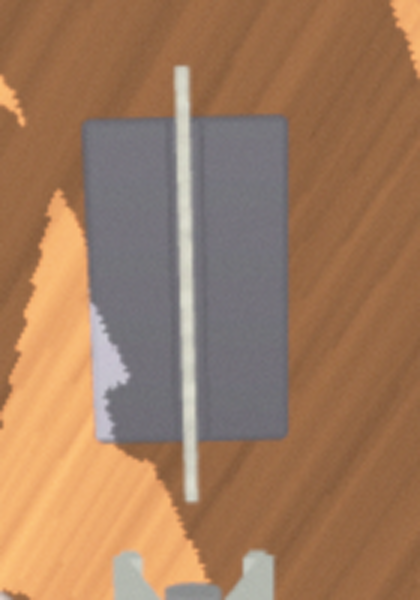

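Both ends of the card's top edge are visible, at full-image pixels (310.3,72.3) and (313.8,217.0). The clip jaws are centred at about column 314.

```bash
python3 - <<'E'
from h import *
w=np.load("w4.npz"); w={"camera_matrix":w["K"],"world_from_camera":w["T"]}
a,b=onz(w,(310.33,72.3),150),onz(w,(313.83,217),150); d=b-a
L=np.hypot(*d[:2]); yaw=np.degrees(np.arctan2(d[1],d[0]))+90; m=(a+b)/2
print(a,b,m,L,yaw)
# check with independent top far end
u=d/L; print("top-based mid",np.array([516.5,-320.9,150])-50*u)
R=down(np.radians(yaw)).tolist(); print(kinematics.inverse_kinematics([m[0],m[1],206],R))
s=arm.state();print(np.round(s["position"],1),np.round(onz(w,(314.3,240),262),1), "tool y of clip:",(np.array(s["tcp_rot"]).T@(onz(w,(314.3,240),262)-np.array(s["position"]))))
E
```

```text
[ 462.63874458 -238.60032156  150.        ] [ 517.50366521 -321.71647893  150.        ] [ 490.07120489 -280.15840025  150.        ] 99.59144105324394 33.42877573293998
top-based mid [ 488.95500213 -279.17143553  150.        ]
[ 66.81327149  25.86746621 -55.24795794 106.45780933  24.33898082
  60.4336602   35.29334813]
[ 521.8 -328.2  299.9] [ 510.9 -310.6  262. ] tool y of clip: [20.71803419  0.06538861 37.94652363]
```

```bash
python3 - <<'E'
from h import *
R=down(np.radians(33.4)).tolist()
arm.line_to([489.7,-279.8,300],120,R); arm.line_to([489.7,-279.8,235],80)
arm.wait(.3); s=read_camera("side"); w=read_camera("wrist"); save(w,"w5"); st=arm.state(); print(st["t"],np.round(st["position"],1),st["width"])
print("card top in side",proj(s,[489.7,-279.8,150]),"tips exp",proj(s,[489.7,-279.8,163]),"pin exp",proj(s,[489.7,-279.8,197]),"wrist: card",proj(w,[489.7,-279.8,150]))
b=cv2.resize(s["image"][110:230,300:420,::-1],(480,480),interpolation=cv2.INTER_CUBIC)
a=w["image"][100:340,235:395,::-1]; a=cv2.resize(a,(320,480),interpolation=cv2.INTER_CUBIC)
cv2.imwrite("pics/c5.png",np.hstack([b,a]))
E
```

```text
13.5833 [ 489.7 -279.8  235.1] 28.73122915681663
card top in side [355.27181408 173.13543475] tips exp [355.61328552 167.83074162] pin exp [356.53097642 153.5745903 ] wrist: card [314.17997655 252.94559658]
```

View pics/c5.png

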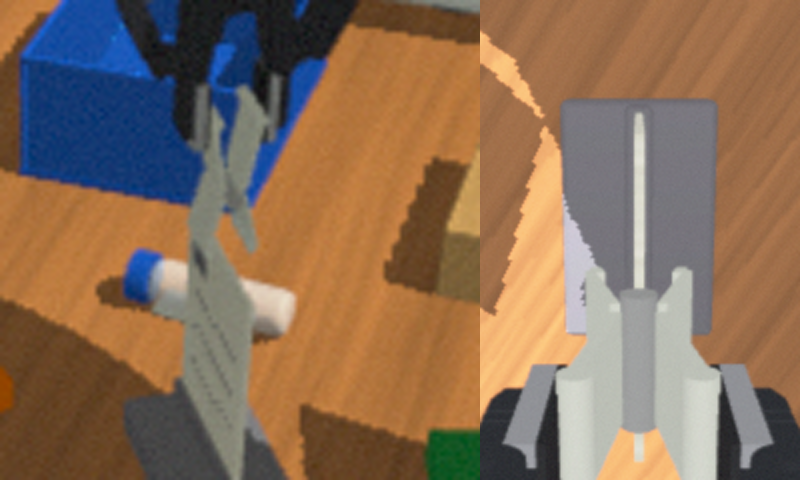

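The side crop shows the clip above the card, with its right jaw's lowest corner at side pixel (363,171.8), which is close to the card's edge height. In the wrist view the pin spans rows 245–315 at column 314.5, and the card edge lies centred between the jaws.

```bash
python3 - <<'E'
from h import *
s=read_camera("side"); w=read_camera("wrist"); R=down(np.radians(33.4)); m=np.array([489.7,-279.8,0])
for z in (155,160,163,166,170):
    print(z,[np.round(proj(s,m+[0,0,z]+sx*10.6*R[:,1]+sy*15*R[:,0]),1).tolist() for sx in (1,-1) for sy in (1,-1)])
for z in (195,201): print("pin ends in tool x/y",[np.round(R.T@(onz(w,p,z)-m),1)[:2] for p in ((314.5,245),(314.5,315))])
print("lips",[np.round((R.T@(onz(w,p,163)-m))[:2],1) for p in ((293,235),(336,235))])
E
```

```text
155 [[352.7, 175.7], [348.4, 168.0], [362.5, 174.3], [358.0, 166.6]]
160 [[352.8, 173.6], [348.5, 165.9], [362.7, 172.2], [358.2, 164.6]]
163 [[352.9, 172.4], [348.6, 164.7], [362.8, 171.0], [358.3, 163.4]]
166 [[353.0, 171.1], [348.6, 163.5], [362.9, 169.8], [358.3, 162.2]]
170 [[353.1, 169.5], [348.7, 161.8], [363.0, 168.1], [358.5, 160.5]]
pin ends in tool x/y [array([17.9,  0.1]), array([-16.9,   0.2])]
pin ends in tool x/y [array([19.7,  0.1]), array([-13.9,   0.2])]
lips [array([ 14.3, -11.4]), array([14.3, 11.7])]
```

```bash
python3 - <<'E'
from h import *
print(arm.line_to([489.7,-279.8,207.5],40,threshold=3)); arm.wait(.5)
s=read_camera("side"); w=read_camera("wrist"); st=arm.state(); print(st["t"],np.round(st["position"],1),st["width"],st["gripper_force"],np.round(st["wrist_force"],1))
R=down(np.radians(33.4)); m=np.array([489.7,-279.8,0])
print([np.round(proj(s,m+[0,0,135]+sx*10.6*R[:,1]+15*R[:,0]),1) for sx in (1,-1)],[proj(s,m+[0,0,150]+k*50*R[:,0]).round(1) for k in (1,-1)])
b=cv2.resize(s["image"][140:200,330:390,::-1],(480,480),interpolation=cv2.INTER_CUBIC)
a=w["image"][100:340,235:395,::-1]; a=cv2.resize(a,(320,480),interpolation=cv2.INTER_CUBIC)
cv2.imwrite("pics/c6.png",np.hstack([b,a]))
E
```

```text
False
15.1167 [ 489.7 -279.8  207.5] 28.736097113097966 20.866931676864624 [ 0.3  0.3 -0.7]
[array([352.2, 183.8]), array([361.9, 182.4])] [array([362.8, 186.4]), array([348.2, 160.7])]
```

View pics/c6.png

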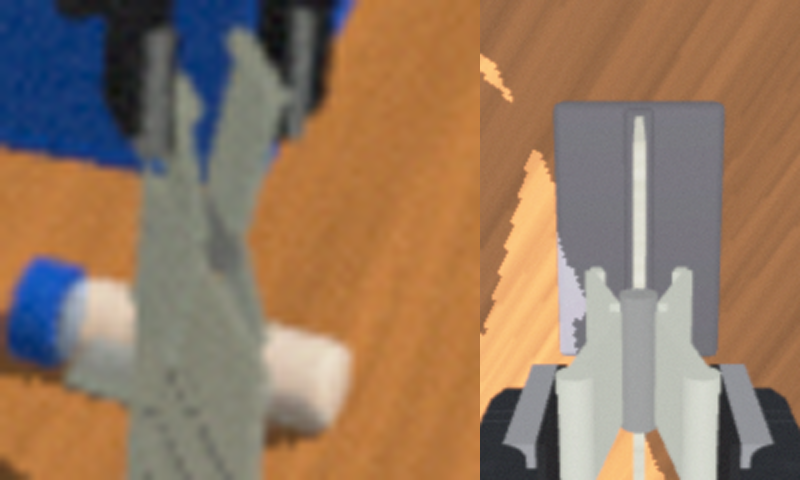

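The wrist view shows the card edge centred between the two lips (crop columns 596, 639 and 682), with no force change. The far jaw reaches below the edge at about side pixel (362.7,181), against 182.4 predicted, so I'm handing in.

```bash
python3 -c "
from rig import order
print(order.close_job())"
```

```text
the job is handed in; nothing more can be done
None
```

I squeezed the clip open on the fin, lifted it off, and handed in the job with it held gaping over the middle of the taller card's top edge. The lip ends are an estimated 15 mm below the edge and I saw no sign of contact with the card; the result of the judging was not reported back.

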